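# Load the weight rings into the tension trainer's tube

## Robot

A 6-joint arm with a two-finger parallel gripper is mounted at the origin on the work surface. World frame = base frame: x ahead of the robot, y to its left, z up, the work surface at z = 0. Lengths are in m, angles in rad, forces in N, time in s.
With the tool pointing down it reaches from about 0.2 to 0.875 m from the base axis. Payload 3.4 kg.
Tool frame: the origin (TCP) lies between the finger pads; the fingertips stand 25 mm ahead of it and the grasp point (between the pads) lies 6 mm ahead of it (r.nose_length is the z of the fingertips in the tool frame, in m); z points along the fingers, y is the line along which they close (so a half turn about z gives the same grasp; the last joint's range is limited). The gripper opens to 94 mm and grips with 3 to 60 N. Pads are 16 mm wide; open, the fingers measure 119 mm over their backs; the gripper's body (75 mm by 177 mm) begins 78 mm behind the grasp point.
Start: joints at [-0.121, 0.276, 1.505, -0, 1.361, -0.121], TCP at [0.575, -0, 0.23] pointing down, gripper open.
Joint ranges: [-2.89, 2.89], [-0.75, 2.08], [0.22, 2.7], [-1.18, 4.32], [0.11, 2.71], [-2.7, 2.7]. Speed limits (rad/s): [2.57, 2.57, 3.14, 3.14, 3.14, 3.14].

## Interface

Orientations are given as a unit quaternion [w, x, y, z].
In Python, from plant import r, gripper_to, inverse_kinematics, vision, models, telemetry gives the robot as it stands. Calls block until the motion is done:
- r.move_to(position, orientation): joint-space move of the TCP to a pose.
- r.move_l(position, rot=None, vel=0.15, guard=None): straight line of the TCP; rot=None keeps the orientation; vel is the mean speed in m/s. With guard (N) it stops when the force on the tool has changed by that much, and returns True; else False.
- r.movej(angles): joint-space move.
- gripper_to(opening, f_grip=None): finger opening in m; f_grip is the grip in N (None keeps the last); returns when the fingers have stopped.
- r.hold(seconds).
- inverse_kinematics(position, orientation): joint angles nearest the present ones, or None.
- vision.snapshot(name): name is "scene" or "side" or "wrist"; returns the picture (480x640x3 uint8, red, green, blue); there is no depth.
- vision.get_calibration(name): a dict with "fx", "fy", "cx", "cy" (pixels), "position" and "orientation" of the camera in the world. Camera axes: x right, y down, z forward; pixel columns grow to the right and rows downward; lengths in m; the calibration is good to about 2 mm. A picture is of the moment at which its call begins: read the wrist's pose just before it. get_calibration takes no time and is no camera call; for the wrist camera it gives the pose at the moment of the call.
A pose or a line that the arm cannot do raises r.PlanningError and nothing moves.
- r.sign_off(): hands the job in; it is judged then, once.
Trained networks look in the newest picture that a camera, given by its name, has taken for a name from the list of things; names that differ only in an ending like _2 or _b are one class to them, and where a whole thing is asked for, a point or a joint stands for the part that bears it (a point fixed in the world has none). Each returns a list of dicts, best first, with "score" (0 to 1); they miss things now and then, are a little off and sometimes report something else, mostly with a low value. They report only what shows in the picture. A call takes as long as a camera call. They do not tell look-alikes from the thing itself.
- models.boxes_of(thing, camera): "at" ([x, y, z] in m, in world coordinates, good to about 4 mm: the middle of the surface that is visible of it).
- models.regions_of(thing, camera): "pixels" (480x640 bool, what is visible of it).
- models.mark_of(thing, camera): "at" ([x, y, z] in m, in world coordinates, good to about 4 mm: a listed point, or the origin of a listed thing).
Readings, each from a call of its own:
- telemetry.current_t(): time.
- telemetry.current_joints(): joint angles.
- telemetry.current_dq(): joint speeds.
- telemetry.current_joint_efforts(): joint torques, N m.
- telemetry.current_ee_pos(): TCP position.
- telemetry.current_tool_rot(): TCP orientation.
- telemetry.current_wrist_force(): force on the tool from outside, world axes, zero at the start.
- telemetry.current_torque(): the same for the moment, N m.
- telemetry.current_opening(): finger opening in m.
- telemetry.current_finger_force(): force on a finger pad.
Only numpy, scipy, OpenCV 4.12 (cv2) and the standard library are available. Lean on these libraries where they do the work, as an engineer would, in place of code of your own. Each camera call takes 0.05 s, during which the arm holds its last target. There are 200 camera calls.

## Task

Load the weight tube of the suture tension trainer. Lift the handle end of the lid over the end lip, slide the lid out of its grooves and leave it lying flat on the shelf beyond the lip; then, never picking a ring up off the deck, slide the three steel rings across the deck so that they drop one after another into the tube, pressing each down steadily and gently on the stiff follower to make room for the next. Leave all three flat in one column pressed fully home, below the deck's surface, and do not disturb the things around.

Things in the scene. Friction and masses are not known exactly. Their poses are not given: they have to be found in the camera images.
- trainer: Fixed bench unit, 420 long (x) x 130 wide (y), white deck on a grey base. Origin on the bench (z = 0) straight under the weight tube's axis; x along its length, z up. The flat deck runs from x = -70 to +215 mm, its top 64 above the bench; rings start on it at x > 42. The whole deck end x > 42 is open and level.
- tube_mouth (a point): Centre of the weight tube's round mouth (52 bore, 1 mm chamfer), flush in the deck top at the trainer's x = y = 0; axes as the trainer's. The upright clear tube is deep enough for three rings: with its follower fully down the tube is 40 deep.
- follower (a joint): Travel (m) of the flat follower plate that fills the tube and carries the rings. At 0 its top is 15 mm below the deck top, at 0.025 it is on its hard stop, fully down, 40 below. A friction brake of about 10 N holds it: it bears the rings' weight, sinks only when the rings on it are pressed (over 50 N is too much) and stays there. Starts at 0 to 0.004, so only one ring has room at first.
- lip (a point): Middle of the top edge of the end lip: an aluminium bar across the deck at the trainer's x = -64 to -70, 7.5 above the deck top.
- shelf (a point): Centre of the flat shelf beyond the lip where the lid is to lie: trainer's x = -70 to -205, 130 wide, its surface 4 above the deck top (so 3.5 below the lip's top).
- rear_gap (a point): Middle, at deck height, of the gap between the two rear stops (trainer's x = 36 to 42, gap y = +-49), through which rings and fingers pass to the mouth. From the stops to the lip run side rails, inner faces at y = +-57; over the rear half only (x = -15 to 36) they have groove tops 11 to 14 above the deck, reaching in to y = +-49.
- lid: Loose grey sliding lid over the mouth, 95 (x) x 110 (y) x 5, 0.14 kg, with a black block handle. Origin: centre of its underside; axes start as the trainer's, at its x = -14.5. Its rear half lies in the grooves with 6 of play upward. Pulled level it butts on the lip; with its handle end raised 8 to 14 it slides out to the trainer's -x. On the shelf its origin is at x = -118 or beyond.
- lid_handle (a point): Middle of the lid's handle, a block 14 (x) x 30 (y) mm that rises 26 above the lid's top face; the point lies 15 above that face, 30 from the lid's centre towards its -x end.
- ring_1: Loose flat steel ring, 50 outside diameter, 14 hole, 12 thick, 0.17 kg. Origin on its axis at its underside, z along the axis. Starts flat on the deck. The rings are alike and go in in any order. Pushed over the mouth, a ring tips its leading edge in first and may hang cocked until pushed on or pressed.
- ring_2: As ring_1.
- ring_3: As ring_1; it starts farthest from the tube.
- spool: White plastic thread spool, 22 diameter, 20 high, standing in a corner of the deck's ring end; leave alone. Origin at its underside.
- hemostat_a: Steel hemostat, 145 long, on the pink pad; leave alone. Origin at its pivot's underside.
- hemostat_b: Steel hemostat, 145 long, on the bench; leave alone. Origin at its pivot's underside.
- forceps: Steel forceps, 130 long, on the bench; leave alone. Origin at the middle of the underside.
- dish: Steel bowl, 110 wide, 40 high; leave alone. Origin at its underside.
- jar: Amber glass jar, 52 wide, 75 high; leave alone. Origin at its underside.
- flask: White plastic bottle, 60 wide, 130 high; leave alone. Origin at its underside.
Mind the look-alikes: they are no part of the job. What is shaped like the ring_3 but pink or purple is not meant. Leave any red look-alike of the lid alone.

How it is judged:
By the outcome, as a careful person would: the job done as asked, in the order asked, and still so for the second after the job is handed in, with the robot touching nothing.
It also fails if it takes over 72 s, if anything falls off the work surface, if the arm or the gripper's body presses on something with over 40 N, if the wrist force passes 120 N, or if a joint passes its speed limit or range.

## Working session

There is one attempt and no reset: what is moved stays moved. The work goes in short steps, each a Python script; the robot and the scene stay as the last script left them, time stands still between calls to the robot, and variables do not carry over. Pictures are saved under pics/ and viewed, at most 10 in all, crops included, and the job is handed in when it is done.

```bash
ls; mkdir -p pics; python3 - <<'E'
from plant import r, vision, models, telemetry
import cv2, numpy as np
for c in ("scene","side"):
    im=vision.snapshot(c); cv2.imwrite(f"pics/{c}0.png",im[:,:,::-1])
    print(c,vision.get_calibration(c))
    for n in ("tube_mouth","lip","shelf","rear_gap","lid","lid_handle","ring_1","spool","trainer"):
        print(n,[(np.round(d["at"],4).tolist(),round(d["score"],2)) for d in models.mark_of(n,c)])
print(telemetry.current_t())
E
```

```text
pics
scene {'fx': 449.7335275518719, 'fy': 449.7335275518719, 'cx': 324.3244352941635, 'cy': 242.08386523545022, 'position': array([1.12812962, 0.50464932, 0.94199574]), 'orientation': array([-0.14513122,  0.37469332,  0.8562159 , -0.32470937])}
tube_mouth [([0.5157, 0.0056, 0.0647], 0.85), ([0.5663, 0.0808, 0.0665], 0.36)]
lip [([0.5071, -0.0582, 0.0734], 0.95)]
shelf [([0.4996, -0.1325, 0.0714], 0.64)]
rear_gap [([0.5239, 0.0379, 0.0659], 0.75), ([0.5822, -0.4258, 0.0004], 0.68), ([0.5186, -0.0135, 0.0672], 0.38)]
lid [([0.522, -0.0146, 0.0663], 0.85), ([0.2938, 0.1902, -0.0006], 0.61)]
lid_handle [([0.516, -0.036, 0.0819], 0.6), ([0.3014, 0.2182, 0.0162], 0.57), ([0.5217, -0.0125, 0.0646], 0.15)]
ring_1 [([0.4983, 0.0861, 0.0675], 0.82), ([0.5646, 0.0762, 0.0652], 0.81), ([0.569, 0.1668, 0.0646], 0.81), ([0.4878, 0.2849, -0.0018], 0.76), ([0.5703, 0.294, -0.0039], 0.73), ([0.5272, 0.0395, 0.0681], 0.36)]
spool [([0.5032, 0.2076, 0.0627], 0.67)]
trainer [([0.5181, 0.0047, 0.0025], 0.6), ([0.7844, -0.0282, -0.0], 0.59)]
side {'fx': 558.4408942258204, 'fy': 558.4408942258204, 'cx': 3
[... 171 characters left out ...]
45505])}
tube_mouth [([0.5232, 0.0076, 0.0651], 0.97)]
lip [([0.5087, -0.0593, 0.0703], 0.73)]
shelf [([0.4956, -0.133, 0.0661], 0.84)]
rear_gap [([0.5238, 0.0415, 0.0598], 0.93)]
lid [([0.5209, -0.0083, 0.0625], 0.79), ([0.2947, 0.1886, 0.0059], 0.71), ([0.5673, 0.1667, 0.0658], 0.49)]
lid_handle [([0.3044, 0.215, 0.0222], 0.7), ([0.5184, -0.0415, 0.0846], 0.58)]
ring_1 [([0.499, 0.0785, 0.0623], 0.72), ([0.4924, 0.2804, -0.0014], 0.71), ([0.5633, 0.0774, 0.0619], 0.67), ([0.5195, -0.0415, 0.0854], 0.52), ([0.5682, 0.1685, 0.0647], 0.45), ([0.5694, 0.2899, 0.0022], 0.42)]
spool [([0.5641, 0.0726, 0.0598], 0.51), ([0.502, 0.2088, 0.0615], 0.47)]
trainer [([0.5197, 0.0048, 0.0024], 0.57)]
1.0
```

View pics/scene0.png

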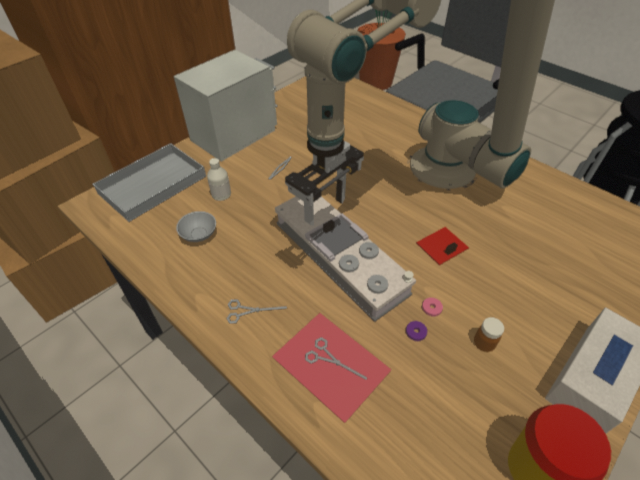

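View pics/side0.png

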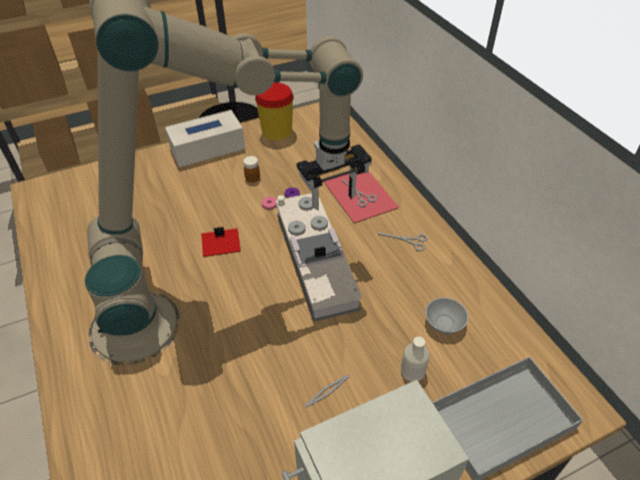

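```bash
cat > h.py <<'E'
from plant import r, gripper_to, inverse_kinematics, vision, models, telemetry as T
import cv2, numpy as np
from scipy.spatial.transform import Rotation as R
def q2R(q): return R.from_quat(np.roll(q,-1))
def R2q(m): return np.roll(m.as_quat(),1)
def down(yaw):   # tool z down, tool y along trainer's -y..., pick nearest to q6=0
    y=np.array([-np.sin(yaw),np.cos(yaw),0]); z=np.array([0,0,-1.])
    return R.from_matrix(np.c_[np.cross(y,z),y,z])
def ray(name,uv,h,cal=None):
    c=cal or vision.get_calibration(name)
    d=q2R(c["orientation"]).apply(np.c_[(np.atleast_2d(uv)-[c["cx"],c["cy"]])/[c["fx"],c["fy"]],np.ones(len(np.atleast_2d(uv)))])
    p=np.array(c["position"]); return p+d*((h-p[2])/d[:,2])[:,None]
def proj(cal,P):
    p=q2R(cal["orientation"]).inv().apply(np.atleast_2d(P)-cal["position"])
    return p[:,:2]/p[:,2:]*[cal["fx"],cal["fy"]]+[cal["cx"],cal["cy"]]
E
python3 - <<'E'
from h import *
import pickle
print(T.current_tool_rot(), q2R(T.current_tool_rot()).as_matrix().round(2).tolist())
yaw=np.radians(81)
for s in (0,np.pi):
    print(s,inverse_kinematics([.52,.03,.3],R2q(down(yaw+s))))
best=min((0,np.pi),key=lambda s:abs(inverse_kinematics([.52,.03,.3],R2q(down(yaw+s)))[5]))
q=R2q(down(yaw+best)); print(best)
out=[]
for i,(x,y) in enumerate([(.50,-.02),(.53,.09)]):
    r.move_to([x,y,.33],q); r.hold(.15)
    cal=vision.get_calibration("wrist"); im=vision.snapshot("wrist"); cv2.imwrite(f"pics/w{i}.png",im[:,:,::-1])
    pickle.dump(cal,open(f"w{i}.pkl","wb")); print(cal)
    for n in ("tube_mouth","lip","shelf","rear_gap","lid","lid_handle","ring_1"):
        print(n,[(np.round(d["at"],4).tolist(),round(d["score"],2)) for d in models.mark_of(n,"wrist")])
print(T.current_t())
E
```

```text
[5.32972150e-05 7.07104671e-01 7.07108889e-01 2.38961527e-05] [[-0.0, 1.0, 0.0], [1.0, 0.0, -0.0], [-0.0, 0.0, -1.0]]
0 None
3.141592653589793 [-7.60089727e-02  1.61250457e-01  1.48746691e+00 -4.44089210e-16
  1.49287528e+00  8.10706600e-02]Traceback (most recent call last):
  File "<stdin>", line 7, in <module>
  File "<stdin>", line 7, in <lambda>
TypeError: 'NoneType' object is not subscriptable
```

```bash
python3 - <<'E'
from h import *
import pickle
q=R2q(down(np.radians(81+180)))
for i,(x,y) in enumerate([(.50,-.02),(.53,.09)]):
    r.move_to([x,y,.33],q); r.hold(.15)
    cal=vision.get_calibration("wrist"); im=vision.snapshot("wrist"); cv2.imwrite(f"pics/w{i}.png",im[:,:,::-1])
    pickle.dump(cal,open(f"w{i}.pkl","wb")); print(cal)
    for n in ("tube_mouth","lip","shelf","rear_gap","lid","lid_handle","ring_1"):
        print(n,[(np.round(d["at"],4).tolist(),round(d["score"],2)) for d in models.mark_of(n,"wrist")])
print(T.current_t())
E
```

```text
{'fx': 345.2042506459725, 'fy': 345.2042506459725, 'cx': 323.1960956440865, 'cy': 239.39159148893884, 'position': array([0.51293615, 0.05596231, 0.48101174]), 'orientation': array([ 0.13187292,  0.98817176, -0.07727595, -0.0124314 ])}
tube_mouth []
lip [([0.5105, -0.0642, 0.0724], 0.7)]
shelf [([0.4991, -0.1321, 0.0696], 0.92)]
rear_gap [([0.5281, 0.0423, 0.067], 0.85)]
lid [([0.295, 0.1896, 0.0037], 0.89), ([0.5228, -0.0154, 0.0655], 0.69)]
lid_handle [([0.5153, -0.0408, 0.0833], 0.75), ([0.3024, 0.2164, 0.0172], 0.6), ([0.5105, -0.0616, 0.0722], 0.43)]
ring_1 [([0.4991, 0.0799, 0.0637], 0.97), ([0.5716, 0.1684, 0.0623], 0.96), ([0.5709, 0.0783, 0.0613], 0.66)]
{'fx': 345.2042506459725, 'fy': 345.2042506459725, 'cx': 323.1960956440865, 'cy': 239.39159148893884, 'position': array([0.54219503, 0.1648957 , 0.48336768]), 'orientation': array([ 0.13245874,  0.98802041, -0.07846481, -0.01065962])}
tube_mouth []
lip [([0.5102, -0.0645, 0.0728], 0.74), ([0.7327, -0.3428, 0.003], 0.37)]
shelf [([0.4975, -0.1294, 0.0649], 0.76)]
rear_gap [([0.5292, 0.0408, 0.0657], 0.84)]
lid [([0.2958, 0.1857, 0.0016], 0.86), ([0.5206, -0.0131, 0.0658], 0.6), ([0.7871, -0.0262, -0.0026], 0.6)]
lid_handle [([0.5168, -0.0382, 0.0827], 0.78), ([0.2994, 0.2177, 0.0202], 0.69)]
ring_1 [([0.5679, 0.0782, 0.0618], 0.85), ([0.4983, 0.0806, 0.0667], 0.73), ([0.4914, 0.2826, -0.0028], 0.61), ([0.5788, 0.2923, 0.0017], 0.56), ([0.5657, 0.1668, 0.0638], 0.55)]
3.2
```

View pics/w0.png

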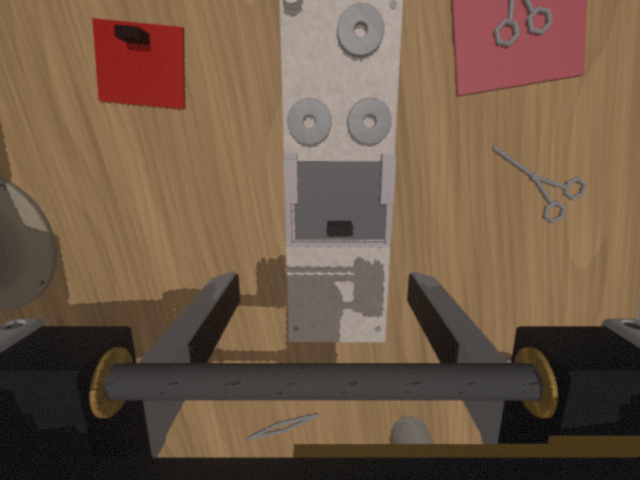

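View pics/w1.png

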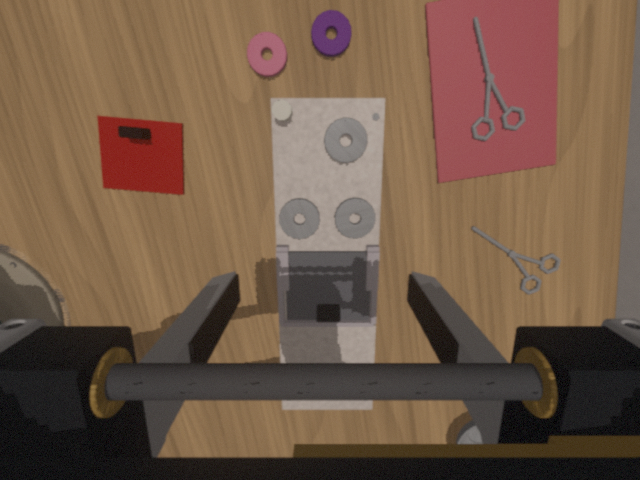

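```bash
cat > fit.py <<'E'
from h import *
import pickle
from scipy.optimize import least_squares
def edges(im,cal,p0,keepout=()):
    # find outline edge points of the trainer top near the predicted outline; returns list of (world pt, kind, target)
    hsv=cv2.cvtColor(im,cv2.COLOR_RGB2HSV); s=cv2.GaussianBlur(hsv[:,:,1],(3,3),0).astype(float)
    c,sn=np.cos(p0[2]),np.sin(p0[2])
    W=lambda x,y,z:[p0[0]+c*x-sn*y,p0[1]+sn*x+c*y,z]
    out=[]
    def scan(x,y,nx,ny,z,kind,t):
        k=np.arange(-.012,.0121,.0004)
        P=np.array([W(x+a*nx,y+a*ny,z) for a in k]); uv=proj(cal,P)
        if (uv.min()<3) or uv[:,0].max()>636 or uv[:,1].max()>476: return
        v=cv2.remap(s.astype(np.float32),uv[:,0].astype(np.float32)[None],uv[:,1].astype(np.float32)[None],cv2.INTER_LINEAR)[0]
        g=np.gradient(v); i=int(np.argmax(g))
        if v[-6:].mean()-v[:6].mean()>25: out.append((P[i],kind,t))
    for x in np.arange(.06,.205,.005):
        for sg in(1,-1): scan(x,sg*.065,0,sg,.064,'y',sg*.065)
    for x in np.arange(-.195,-.08,.005):
        for sg in(1,-1): scan(x,sg*.065,0,sg,.068,'y',sg*.065)
    for y in np.arange(-.055,.056,.005):
        scan(.215,y,1,0,.064,'x',.215); scan(-.205,y,-1,0,.068,'x',-.205)
    return out
def fit(pts,p0):
    P=np.array([p[0] for p in pts]); kx=np.array([p[1]=='x' for p in pts]); t=np.array([p[2] for p in pts])
    def f(p):
        d=P[:,:2]-p[:2]; c,s=np.cos(p[2]),np.sin(p[2])
        return np.where(kx,c*d[:,0]+s*d[:,1],-s*d[:,0]+c*d[:,1])-t
    o=least_squares(f,p0,loss='soft_l1',f_scale=.0007,x_scale=[.01,.01,.1]); return o.x,f(o.x),kx,t
E
python3 - <<'E'
from fit import *
p0=np.array([.519,.003,np.radians(81.5)])
allp=[]
S0=cv2.imread
for n,f in (("w0","w0"),("w1","w1"),("scene","scene0"),("side","side0")):
    cal=pickle.load(open(n+".pkl","rb")) if n[0]=="w" else vision.get_calibration(n)
    im=cv2.imread(f"pics/{f}.png")[:,:,::-1].copy(); p=p0
    for _ in range(3): e=edges(im,cal,p); p,res,kx,t=fit(e,p)
    print(n,p[:2].round(4),np.degrees(p[2]).round(2),len(e),kx.sum(),"rms",np.sqrt(np.mean(res**2)).round(5),
      [(k,round(float(tt),3),round(float(np.median(res[(kx==k)&(t==tt)]))*1e3,2),int(((kx==k)&(t==tt)).sum())) for k in(True,False) for tt in np.unique(t[kx==k])])
    # rings by region
cal=pickle.load(open("w1.pkl","rb")); im=cv2.imread("pics/w1.png")
g=cv2.medianBlur(cv2.cvtColor(im,cv2.COLOR_BGR2GRAY),3)
c=cv2.HoughCircles(g[120:250,270:390],cv2.HOUGH_GRADIENT,1,30,param1=120,param2=15,minRadius=17,maxRadius=26)[0]
for u,v,rad in c: print((u+270,v+120,rad), ray("wrist",[u+270,v+120],.076,cal).round(4))
E
```

```text
w0 [0.5214 0.004 ] 80.98 125 23 rms 0.00045 [(True, -0.205, 0.0, 23), (False, -0.065, -0.34, 51), (False, 0.065, 0.36, 51)]
w1 [0.5213 0.0035] 81.01 126 46 rms 0.00046 [(True, -0.205, 0.37, 23), (True, 0.215, -0.43, 23), (False, -0.065, -0.4, 40), (False, 0.065, 0.35, 40)]
scene [0.5188 0.0032] 81.14 71 18 rms 0.00394 [(True, -0.205, -0.8, 13), (True, 0.215, 5.27, 5), (False, -0.065, -8.75, 5), (False, 0.065, 0.04, 48)]
side [0.5164 0.0083] 79.79 125 21 rms 0.00518 [(True, 0.215, 0.04, 21), (False, -0.065, -4.51, 52), (False, 0.065, 3.15, 52)]
(np.float32(354.5), np.float32(217.5), np.float32(20.5)) [[0.566  0.0761 0.076 ]]
(np.float32(298.5), np.float32(218.5), np.float32(20.7)) [[0.4993 0.0855 0.076 ]]
(np.float32(343.5), np.float32(140.5), np.float32(23.5)) [[0.5656 0.1663 0.076 ]]
```

```bash
cat >> h.py <<'E'
P=np.array([.5213,.0037,np.radians(81.0)])
Rt=R.from_euler('z',P[2])
def W(x,y,z): # trainer mm, z above deck -> world m
    return Rt.apply(np.array([x,y,z])/1e3)+[P[0],P[1],.064]
def Tr(p): return (Rt.inv().apply(np.array(p)-[P[0],P[1],.064])*1e3).round(2)
def Q(a=0,yaw=0): # tool down, tilted by a deg about trainer +y, tool x=trainer +x
    return R2q(Rt*R.from_euler('z',yaw,degrees=True)*R.from_euler('y',a,degrees=True)*R.from_matrix(np.diag([1.,-1,-1])))
def tip(x,y,z,a=0,vel=.15,guard=None,yaw=0): # tips-plane centre at trainer x,y, z above deck (vertical tool)
    return r.move_l(W(x,y,z+25),Q(a,yaw),vel=vel,guard=guard)
E
python3 - <<'E'
from h import *
import pickle
gripper_to(.05)
r.move_to(W(-44.5,0,75),Q()); tip(-44.5,0,8,vel=.08,guard=8)
print(Tr(T.current_ee_pos()),T.current_wrist_force())
gripper_to(.02,25); r.hold(.2)
print(Tr(T.current_ee_pos()),T.current_opening(),T.current_finger_force(),T.current_wrist_force(),T.current_t())
cal=vision.get_calibration("wrist"); im=vision.snapshot("wrist"); cv2.imwrite("pics/g0.png",im[:,:,::-1]); pickle.dump(cal,open("g0.pkl","wb"))
print([ (d["score"],Tr(d["at"])) for d in models.mark_of("lid","wrist")],[ (d["score"],Tr(d["at"])) for d in models.mark_of("lid_handle","wrist")])
print(proj(cal,[W(-44.5,0,31),W(-15,49,14),W(-15,-49,14),W(36,-49,14),W(36,49,14)]).round(1))
E
```

```text
[-44.29  -0.43  33.34] [-0.22331828  0.51930864  0.46279737]
[-44.56  -0.38  33.43] 0.02989661329544333 25.001022219657898 [ 0.49348736 -0.5441872   3.73318769] 6.275
[(0.64, array([-18.3,  -2.7,   0.1]))] [(0.71, array([-44.54,  -1.99,  21.7 ]))]
[[322.  306.5]
 [227.6 239.8]
 [416.5 239.7]
 [424.  137.2]
 [219.8 137.3]]
```

View pics/g0.png

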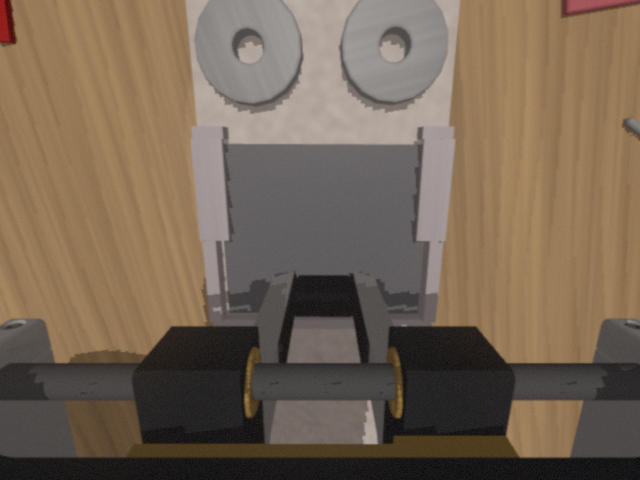

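```bash
python3 - <<'E'
from h import *
t0=np.array([-44.5,-.4,33.4]); piv=np.array([33,0,0.])
def lid(d,a,zr,vel=.05,guard=None):
    p=R.from_euler('y',a,degrees=True).apply(t0-piv)+piv+[-d,0,zr]
    h=r.move_l(W(*p),Q(a),vel=vel,guard=guard)
    f=T.current_wrist_force(); print(d,a,zr,h,Rt.inv().apply(f).round(1),round(T.current_t(),2)); return h
for d,a,z in [(0,5.8,.4),(10,7,.5),(20,8.2,.5),(35,9.3,.6),(55,9.8,1)]:
    if lid(d,a,z,guard=20): print("HIT"); break
else:
    lid(60,4,10); lid(68,0,13,vel=.06); lid(112,0,12,vel=.1)
    print(lid(112,0,3.3,vel=.03,guard=6),Tr(T.current_ee_pos()),T.current_opening())
E
```

```text
0 5.8 0.4 False [ 0.3 -0.2 -2.1] 6.76
10 7 0.5 False [ 0.  -0.1 -1.9] 7.09
20 8.2 0.5 False [ 0.3  0.3 -1. ] 7.42
35 9.3 0.6 False [ 1.5  1.1 -1. ] 7.86
55 9.8 1 False [-0.   0.8 -0.9] 8.4
60 4 10 False [-0.5 -0.2 -1.5] 8.74
68 0 13 False [-0.   0.8 -1.7] 9.07
112 0 12 False [-0.2  0.4 -0.9] 9.67
112 0 3.3 True [-0.1 -0.4  3.6] 9.99
True [-155.99   -0.57   37.25] 0.029752735096339855
```

```bash
python3 - <<'E'
from h import *
import pickle
gripper_to(.05); p=Tr(T.current_ee_pos()); r.move_l(W(p[0],p[1],80),Q(),vel=.15)
r.move_to(W(-20,0,170),Q()); r.hold(.2)
cal=vision.get_calibration("wrist"); im=vision.snapshot("wrist"); cv2.imwrite("pics/m0.png",im[:,:,::-1]); pickle.dump(cal,open("m0.pkl","wb"))
print(proj(cal,[W(0,0,0),W(26,0,0),W(0,26,0)]).round(1),Tr(T.current_ee_pos()),T.current_t())
for n in("tube_mouth","lid","ring_1","rear_gap"): print(n,[ (round(d["score"],2),Tr(d["at"])) for d in models.mark_of(n,"wrist")])
g=cv2.cvtColor(cv2.imread("pics/g0.png"),cv2.COLOR_BGR2GRAY)
for v in (285,295,305): print(v,g[v,260:390:2].tolist())
E
```

```text
[[324.1 206.3]
 [324.  178.4]
 [296.5 206.3]] [-21.24   0.36 168.77] 11.9083
tube_mouth [(0.78, array([ 1.29, -0.5 ,  0.4 ]))]
lid [(0.62, array([146.68, 253.97, -64.2 ]))]
ring_1 [(0.74, array([72.57, 35.29,  0.1 ])), (0.71, array([ 80.97, -36.89,  -2.7 ])), (0.7, array([169.37, -19.75,  -1.9 ]))]
rear_gap [(0.91, array([39.54, -1.63,  2.6 ]))]
285 [61, 60, 58, 63, 66, 85, 86, 86, 85, 83, 83, 81, 83, 87, 99, 85, 33, 33, 25, 30, 24, 32, 25, 25, 25, 26, 32, 21, 25, 20, 27, 24, 24, 27, 28, 26, 29, 20, 24, 30, 27, 22, 27, 29, 27, 24, 26, 34, 71, 82, 82, 82, 85, 94, 98, 95, 97, 93, 92, 67, 60, 63, 73, 94, 93]
295 [58, 63, 62, 81, 78, 84, 82, 81, 84, 83, 82, 86, 82, 93, 76, 32, 24, 28, 30, 22, 28, 31, 32, 27, 31, 34, 32, 31, 30, 28, 30, 30, 32, 29, 33, 33, 29, 31, 27, 30, 32, 32, 30, 32, 30, 24, 29, 23, 29, 58, 79, 84, 78, 82, 81, 83, 82, 82, 81, 81, 81, 68, 61, 61, 60]
305 [62, 79, 85, 85, 82, 82, 81, 83, 78, 83, 83, 81, 84, 74, 26, 30, 25, 25, 24, 24, 19, 24, 33, 22, 27, 22, 27, 21, 32, 23, 27, 31, 30, 19, 26, 31, 24, 30, 25, 24, 23, 25, 22, 26, 28, 30, 22, 19, 27, 29, 55, 80, 81, 81, 83, 79, 82, 79, 82, 82, 80, 81, 84, 78, 62]
```

View pics/m0.png

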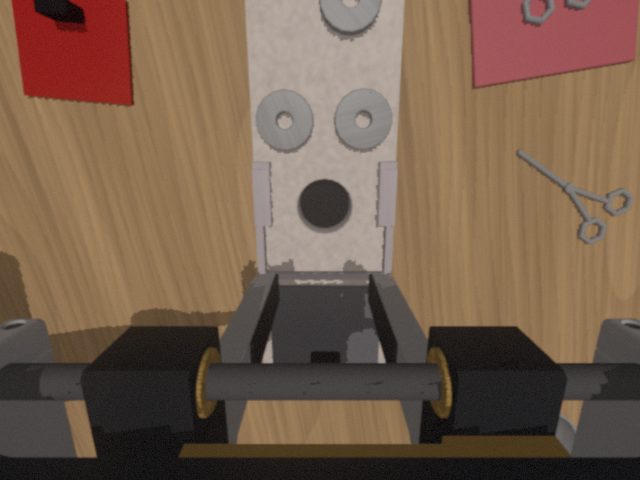

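```bash
sed -i 's/^P=.*/P=np.array([.5210,.00375,np.radians(81.0)])/' h.py
cat >> h.py <<'E'
def circ(im,cal,c,h=12,rad=25): # refine ring centre (trainer mm) near c
    n=720; th=np.linspace(0,2*np.pi,n,endpoint=False)
    g=cv2.GaussianBlur(cv2.cvtColor(im,cv2.COLOR_RGB2GRAY),(3,3),0)
    p=proj(cal,[W(c[0],c[1],h)])[0]; s=np.linalg.norm(proj(cal,[W(c[0]+rad,c[1],h)])[0]-p)
    x0,y0=(p-1.7*s).astype(int).clip(0); sub=g[y0:int(p[1]+1.7*s),x0:int(p[0]+1.7*s)]
    k=cv2.HoughCircles(sub,cv2.HOUGH_GRADIENT,1,200,param1=100,param2=8,minRadius=int(.88*s),maxRadius=int(1.12*s)+1)
    if k is None: return None
    return Tr(ray("wrist",k[0,0,:2]+[x0,y0],.064+h/1e3,cal)[0])[:2]
def push(path,back=20.,z=1.5,guard=12,vel=.06):
    for x,y in path:
        if tip(x+back+8,y,z,vel=vel,guard=guard): print("push hit",x,y,Tr(T.current_ee_pos()),Rt.inv().apply(T.current_wrist_force()).round(1)); return True
def press(depth,guard=30):
    p=Tr(T.current_ee_pos()); tip(p[0],p[1],20,vel=.15); gripper_to(.012)
    r.move_l(W(0,0,45),Q(),vel=.15); tip(0,0,1,vel=.1,guard=10)
    h=tip(0,0,-depth,vel=.025,guard=guard); r.hold(.2)
    print("press",h,Tr(T.current_ee_pos())-[0,0,25],Rt.inv().apply(T.current_wrist_force()).round(1))
    tip(0,0,25,vel=.15); print("t",T.current_t())
E
python3 - <<'E'
from h import *
import pickle
cal=pickle.load(open("m0.pkl","rb")); im=cv2.imread("pics/m0.png")[:,:,::-1].copy()
print("mouth",circ(im,cal,(0,0),0,26))
for c in((76,35),(78,-36)): print(circ(im,cal,c))
cal=pickle.load(open("w1.pkl","rb")); im=cv2.imread("pics/w1.png")[:,:,::-1].copy()
for c in((76,35),(78,-36),(167,-20)): print(circ(im,cal,c))
E
```

```text
mouth [ 0.75 -1.65]
[77.45 34.03]
[ 78.89 -33.85]
[76.11 33.05]
[ 78.48 -33.13]
[169.69 -20.89]
```

```bash
python3 - <<'E'
from h import *
import pickle
gripper_to(.03)
r.move_to(W(111,33.5,60),Q()); tip(111,33.5,1.5,vel=.1,guard=10)
push([(77,33.5),(42,22),(32,18.5),(22,13),(10,4),(4,0),(-1,0)])
print(Tr(T.current_ee_pos()),T.current_t())
cal=vision.get_calibration("wrist"); im=vision.snapshot("wrist"); cv2.imwrite("pics/p0.png",im[:,:,::-1]); pickle.dump(cal,open("p0.pkl","wb"))
E
```

```text
[2.680e+01 2.000e-02 2.648e+01] 16.45
```

View pics/p0.png

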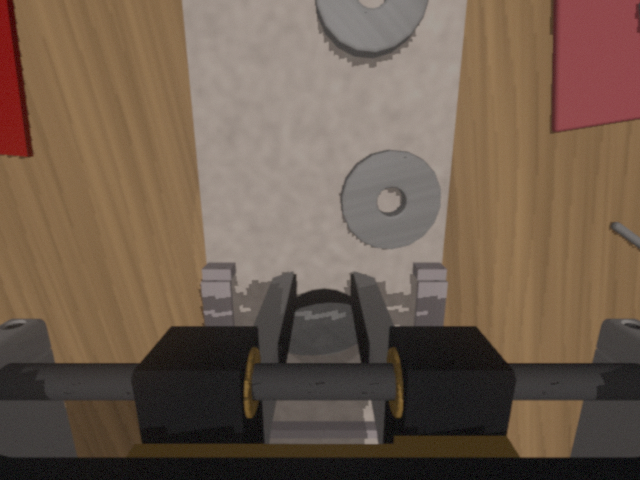

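```bash
python3 - <<'E'
from h import *
import pickle
press(16.5)
r.move_l(W(-20,0,120),Q(),vel=.2); r.hold(.1)
cal=vision.get_calibration("wrist"); im=vision.snapshot("wrist"); pickle.dump(cal,open("q0.pkl","wb"))
c=proj(cal,[W(0,0,0)])[0]; print(c, circ(im,cal,(0,0),0,26),circ(im,cal,(78.7,-33.5)),"inner",circ(im,cal,(0,0),-16,7))
x,y=c.astype(int); cv2.imwrite("pics/q0.png",cv2.resize(im[max(0,y-150):y+90,x-130:x+130,::-1],None,fx=2,fy=2))
E
```

```text
press False [ 1.760e+00 -1.000e-02 -1.561e+01] [4.4 2.  6.3]
t 20.0167
[325.38268481 219.11165535] [ 0.5 -1.7] [ 75.44 -36.17] inner [ 1.48 -0.12]
```

View pics/q0.png

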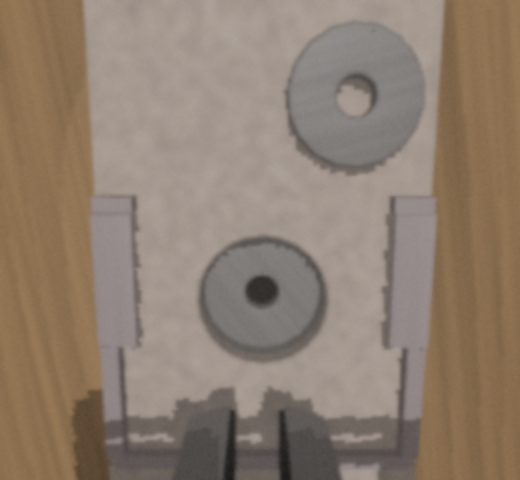

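```bash
python3 - <<'E'
from h import *
import pickle
def look(f):
    r.move_l(W(-20,0,120),Q(),vel=.2); r.hold(.1)
    cal=vision.get_calibration("wrist"); im=vision.snapshot("wrist"); pickle.dump(cal,open(f+".pkl","wb"))
    x,y=proj(cal,[W(0,0,0)])[0].astype(int); cv2.imwrite(f"pics/{f}.png",cv2.resize(im[max(0,y-150):y+90,x-130:x+130,::-1],None,fx=2,fy=2))
gripper_to(.03)
r.move_to(W(113,-34.5,60),Q()); tip(113,-34.5,1.5,vel=.1,guard=10)
push([(78,-34.5),(42,-18),(22,-9),(8,0),(-1,0)])
print(Tr(T.current_ee_pos()),T.current_t())
press(16); look("q1"); print(T.current_t())
E
```

```text
[26.68  0.08 26.36] 24.6333
press False [ -0.04  -0.89 -15.44] [ 0.  -1.2  5.6]
t 27.6583
28.325
```

View pics/q1.png

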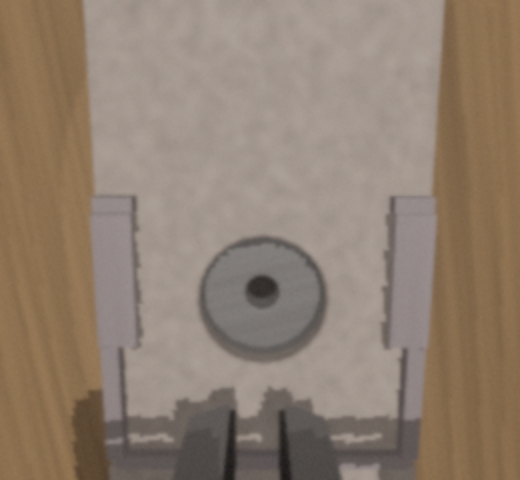

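```bash
python3 - <<'E'
from h import *
gripper_to(.03)
r.move_to(W(204,-20.5,60),Q()); tip(204,-20.5,1.5,vel=.1,guard=10)
push([(169.5,-20.5),(60,-8),(30,0),(-1,0)],vel=.08)
print(Tr(T.current_ee_pos()),T.current_t())
press(7,guard=28)
r.move_l(W(-20,0,190),Q(),vel=.2); r.hold(.1)
im=vision.snapshot("wrist"); cv2.imwrite("pics/f.png",im[:,:,::-1]); print(T.current_t(),Tr(T.current_ee_pos()))
E
```

```text
[26.33  0.04 26.44] 33.0167
press True [ 0.31 -0.88 -3.88] [-0.3  0.8  6. ]
t 35.3417
36.35 [-19.86   0.89 188.3 ]
```

View pics/f.png

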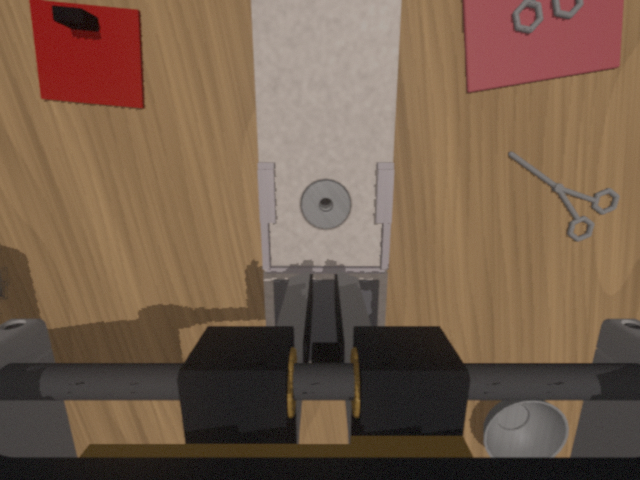

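```bash
python3 - <<'E'
from h import *
press(7,guard=34)
r.move_to(W(60,0,220),Q()); r.hold(.2)
for c in("scene","side"):
    vision.snapshot(c); print([(round(d["score"],2),Tr(d["at"])) for d in models.mark_of("lid",c)],[(round(d["score"],2),Tr(d["at"])) for d in models.mark_of("ring_1",c)])
r.sign_off(); print(T.current_t())
E
```

```text
press False [-0.12 -0.96 -4.06] [ 0.   4.3 17.2]
t 39.3417
[(0.92, array([-126.79,   -2.06,    5.  ])), (0.65, array([150.52, 251.75, -63.5 ]))] [(0.65, array([269.08,  79.17, -64.5 ])), (0.53, array([292.72,  -4.26, -62.4 ])), (0.47, array([  0.48,  -0.13, -14.6 ]))]
[(0.93, array([144.78, 253.47, -63.7 ])), (0.84, array([-121.98,    2.75,    3.4 ])), (0.47, array([-307.5 , -262.94,  -63.9 ]))] [(0.68, array([292.05,  -5.78, -64.2 ])), (0.5, array([270.17,  71.65, -66.1 ])), (0.46, array([  0.1 ,   2.24, -17.4 ]))]
the job is handed in; nothing more can be done
the job is handed in; nothing more can be done
```

The job is handed in: the lid lies flat on the shelf beyond the lip, and all three rings are in the tube, pressed to the hard stop with the top ring about 4 mm below the deck, in about 40 s of the 72 s allowed.

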